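Shut the makeup case and snap its clasps

TASK

Close up the makeup case for carrying: press its ajar lid fully shut, then press the wide clasp down flat, and after that the narrow clasp down flat. Only press: do not pull the lid or a clasp up, and leave the other cosmetics standing and lying where they are.

Things in the scene. Friction and masses are not known exactly. Their poses are not given: they have to be found in the camera images.
- case: hard dark plastic makeup case, fixed. Origin: centre of its underside (surface, z 0); x points from its front to its hinges at the back, y along its width, z up. 240 mm deep (x -120 to 120), 280 wide, lower part 50 high. Its front 50 mm (x -120 to -70) is a flat ledge, top at z 50, carrying two clasps; the lid covers the rest. A folded handle stands 18 mm out of the front wall's middle at z 30.
- lid (a joint): opening of the case's lid, rad: 0 = fully shut; starts ajar, 0.14 to 0.28. Flat dark slab 190 mm deep, 280 wide, 26 thick, hinged at the back edge of the case (case frame x 120, z 50 mm), front edge raised. Shut, its top is at z 76.5. A stiff hinge keeps it where it is left; pressing its front part down takes 2 to 3 N, then it meets a hard stop at 0.
- lid_press (a point): point on the lid's top face, mid-width, 15 mm in from its front edge, 175 mm from the hinge line; moves with the lid. Shut, it lies at case frame x -55, y 0, z 76.5 mm.
- clasp_wide (a joint): angle of the wide clasp, rad: 0 = pressed flat; starts raised, 0.45 to 0.70. Aluminium lever plate 42 mm long, 46 wide, 4 thick, hinged at its end next to the lid (axis along case y at case frame x -77, z 57 mm), free end to the case's front and up. Flat, its top is at z 61. Stays where it is left; pressing the free end straight down takes 2 to 4 N, then it meets a hard stop at 0.
- wide_press (a point): point on the wide clasp's upper face, mid-width, 34 mm from its hinge, 8 from its free end; moves with it. Flat, it lies at case frame x -111, z 61 mm. The clasp is centred 62 to 85 mm left or right of the case's middle (case y), the narrow one on the other side: which is where changes from start to start.
- clasp_narrow (a joint): angle of the narrow clasp in rad: 0 = pressed down flat, larger = raised; starts at 0.45 to 0.70. Same as the wide clasp in all but its width: 22 mm.
- narrow_press (a point): point on the middle of the narrow clasp's upper face, 34 mm from its hinge and 8 mm from its free end; moves with the clasp. Flat, it is at case frame x = -111, z = 61 mm.
- foundation: glass foundation bottle with black cap, 38 mm across, 104 mm tall, standing loose at the case's +y side; origin at the centre of its underside
- brush_holder: grey silicone brush holder, 72 mm across, 85 mm tall, with brushes that reach up to 200 mm, standing loose at the case's +y side towards the back; origin at the centre of its underside
- vanity_mirror: black plastic hand mirror lying loose at the case's -y side, disc 100 mm across, handle 125 mm long along its -x axis, 9 mm thick; origin under the centre of the disc
- eyelash_curler: aluminium eyelash curler lying loose in front of the case, 124 mm long along its x axis, 64 mm wide, 6 mm thick; origin on the surface near its middle
- lipstick: lipstick tube, 22 mm across, 75 mm tall, standing loose before the case's front +y corner; origin at the centre of its underside
- compact: round black powder compact, 62 mm across, 15 mm thick, lying loose in front of the case; origin at the centre of its underside
- nail_polish: small nail polish bottle, 30 mm across, 68 mm tall, standing loose before the case's front -y corner; origin at the centre of its underside
Things that resemble listed ones, but are neither listed nor needed, are in the scene too. Of the things like the nail_polish, leave any that is green; of the rest the larger one is meant. Leave any red look-alike of the foundation alone.

How it is judged:
On the way, in this order (a step that is already met when the one before it is completed fails the run):
1. the lid is pressed fully shut (value of joint lid below 0.02 rad), for 0.2 s.
2. the wide clasp is pressed flat, the lid still shut (value of joint lid below 0.02 rad and value of joint clasp_wide below 0.08 rad), for 0.2 s.
3. the narrow clasp is pressed flat, lid and wide clasp still home (all of step 2 and value of joint clasp_narrow below 0.08 rad), for 0.2 s.
At the end, for the whole second after the job is handed in: the lid is shut to within 0.02 rad (about 4 mm at its front edge), both clasps are flat to within 0.08 rad (about 3 mm at the free end), and each of the other cosmetics is within 30 mm of where it was, the standing ones upright (all of step 3 and distance of each of foundation, brush_holder, vanity_mirror, eyelash_curler, lipstick, compact, nail_polish from where it was at the start of the episode below 0.03 m and angle between each of foundation, brush_holder, lipstick, nail_polish's own z axis and vertical below 0.5 rad); the robot touches nothing.
It fails at once if the lid is lifted (beyond 0.45 rad) or a clasp pulled up (beyond 0.9 rad) (value of joint lid above 0.45 rad or value of joint any of clasp_wide, clasp_narrow above 0.9 rad).
It fails at once if a clasp is pressed down (below 0.25 rad) while the lid is still ajar (value of joint lid above 0.06 rad and value of joint any of clasp_wide, clasp_narrow below 0.25 rad).
It fails at once if the narrow clasp is pressed down (below 0.25 rad) before the wide one is down (value of joint clasp_wide above 0.2 rad and value of joint clasp_narrow below 0.25 rad).
It fails at once if another cosmetic is lifted, carried or pushed more than 30 mm (distance of any of foundation, brush_holder, vanity_mirror, eyelash_curler, lipstick, compact, nail_polish from where it was at the start of the episode above 0.03 m).
It fails at once if a standing cosmetic is knocked over (angle between any of foundation, brush_holder, lipstick, nail_polish's own z axis and vertical above 0.5 rad).
It also fails if it takes over 45 s, if anything falls off the work surface, if the arm or the gripper's body presses on something with over 40 N, if the wrist force passes 120 N, or if a joint passes its speed limit or range.

ROBOT

A 6-joint arm with a two-finger parallel gripper is mounted at the origin on the work surface. World frame = base frame: x ahead of the robot, y to its left, z up, the work surface at z = 0. Lengths are in m, angles in rad, forces in N, time in s.
With the tool pointing down it reaches from about 0.35 to 0.875 m from the base axis. Payload 4.2 kg.
Tool frame: the origin (TCP) lies midway between the tips of the shut fingers; the grasp point (between the pads) lies 19 mm behind it; y points along the fingers, z is the direction in which the jaws open and shut, and the axes are right-handed (so a half turn about y gives the same grasp; the last joint's range is limited). The gripper opens to 87 mm and grips with 3 to 60 N. Pads are 19 mm wide; open, the fingers measure 117 mm over their backs; the gripper's body (75 mm by 190 mm) begins 51 mm behind the grasp point.
Start: joints at [1.512, 0.385, 0.008, 0, -1.194, -0.259], TCP at [0.195, 0.594, 0.223] pointing down, gripper open.
Joint ranges: [-3.14, 3.14], [-1.21, 2.06], [-1.07, 1.41], [-3.16, 2.05], [-2.99, -0.16], [-3.1, 3.1]. Speed limits (rad/s): [2.79, 2.79, 3.14, 3.14, 3.14, 3.14].

INTERFACE

Orientations are given as [roll, pitch, yaw] about the fixed x, y, z axes, in that order (R = Rz(yaw) Ry(pitch) Rx(roll)).
In Python, from workcell import get_state, get_image, sign_off gives the robot as it stands. The module is installed in compiled form; this text tells all that it offers.
- The arm moves only by the shell command python3 -m crank 'ROWS'. ROWS is JSON, a list of rows, each a list of 5 numbers: the shift along the tool's x, y, z in mm, then the turn about the tool's y in degrees, then the opening, from 0 (shut) to 1 (fully open). A call has 1 to 20 rows; each row is the pose to reach, as a shift and turn from the pose measured when the call began, along the tool's axes at that moment; what a row does not reach only later rows make up. A row lasts 1/12 s, in which the tool goes at most 41.7 mm and 7.16 degrees, less where a joint would pass 70% of its speed; a pose out of reach is approached as far as the arm can. A call with a gripper value outside its range is refused whole. The fingers move at their own pace and stop on an object; the grip force is fixed at half the most. Time passes only in rows, so rows that repeat a pose let the fingers close. It gives the time, the measured TCP pose, the force and the opening at its end, in the units of the state.
- get_state(): the state, without advancing time (a new reading comes with each control period).
- get_image(name): name is "side" or "top" or "wrist"; returns a dict with "image" (384x512x3 uint8, blue, green, red), "fx", "fy", "cx", "cy" (pixels), "D" ([k1, k2, p1, p2, k3] as OpenCV has them; the pictures are not rectified), "rvec" (rotation vector, rad) and "tvec" (3), from world to camera coordinates, as OpenCV has them; the wrist camera has in their place "T_tool_cam" (4x4, takes a point from camera to tool coordinates, whose origin is the TCP and whose axes are the tool frame's). Camera axes: x right, y down, z forward; pixel columns grow to the right and rows downward; lengths in m; the calibration is good to about 2 mm. A picture is of the moment at which its call begins: read the wrist's pose just before it. There is no depth.
- sign_off(): hands the job in, once; it reports no verdict.
The state is a dict: "t": time; "joint_positions": joint angles; "qvel": joint speeds; "tau": joint torques, N m; "position": TCP position; "orientation": TCP orientation; "force": force on the tool from outside, world axes, zero at the start; "moment": the same for the moment, N m; "width": finger opening in m.
Only numpy, scipy, OpenCV 4.12 (cv2) and the standard library are available. Lean on these libraries where they do the work, as an engineer would, in place of code of your own. Each camera call takes 0.05 s, during which the arm holds its last target.

## Working session

There is one attempt and no reset: what is moved stays moved. The work goes in short steps, Python scripts to look and compute and a shell command to move; the robot and the scene stay as the last step left them, time stands still between calls to the robot, and variables do not carry over. Pictures are saved under pics/ and viewed, and the job is handed in when it is done.

```bash
mkdir -p pics; python3 - <<'E'
from workcell import *
import cv2
s=get_state();print({k:s[k] for k in("t","position","orientation","force","width")})
for n in("side","top","wrist"):
    d=get_image(n);cv2.imwrite(f"pics/{n}0.png",d["image"]);print(n,{k:v for k,v in d.items() if k!="image"})
E
```

```text
{'t': 0.0, 'position': array([0.19507843, 0.5931384 , 0.22145261]), 'orientation': array([-1.56860182e+00,  8.89615979e-05,  2.82365314e+00]), 'force': array([-0.64301622, -0.28531591,  0.60799407]), 'width': 0.08702123322222868}
side {'fx': 445.4297062468746, 'fy': 445.4297062468746, 'cx': 256.1621932779347, 'cy': 188.0644620449939, 'D': array([0.05321445, 0.        , 0.        , 0.        , 0.        ]), 'rvec': array([ 0.24258916, -2.80608228,  1.23317993]), 'tvec': array([0.57342571, 0.12079328, 0.89296578])}
top {'fx': 441.54842115778155, 'fy': 441.54842115778155, 'cx': 255.89224716887955, 'cy': 195.32012560168823, 'D': array([-0.08458679,  0.        ,  0.        ,  0.        ,  0.        ]), 'rvec': array([ 2.16073287, -2.11993841,  0.17540299]), 'tvec': array([-0.0058266 ,  0.57408643,  0.8844544 ])}
wrist {'fx': 329.74079784316797, 'fy': 329.74079784316797, 'cx': 260.72114631654176, 'cy': 192.57540898562925, 'D': array([-0.07826698,  0.        ,  0.        ,  0.        ,  0.        ]), 'T_tool_cam': array([[ 8.46398303e-04,  9.62459045e-01,  2.71425625e-01,
        -7.48998940e-02],
       [ 5.20436819e-04, -2.71426109e-01,  9.62459140e-01,
        -1.63352826e-01],
       [ 9.99999506e-01, -6.73363894e-04, -7.30633723e-04,
         1.21307930e-03],
       [ 0.00000000e+00,  0.00000000e+00,  0.00000000e+00,
         1.00000000e+00]])}
```

View pics/side0.png

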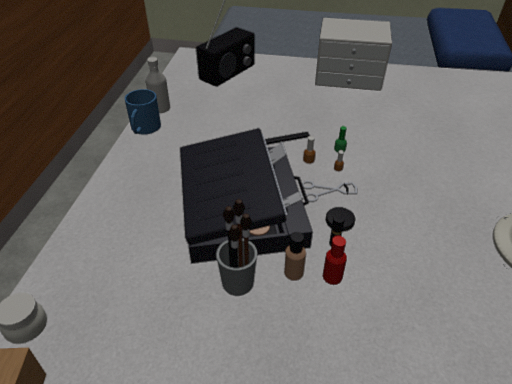

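View pics/top0.png

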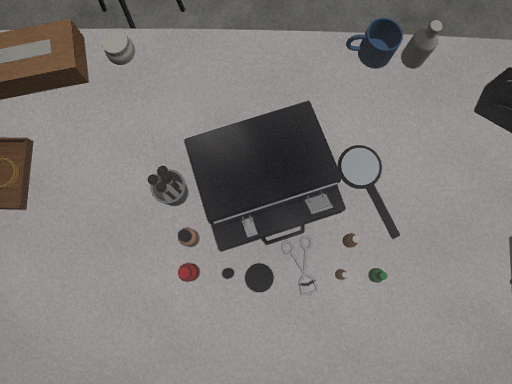

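View pics/wrist0.png

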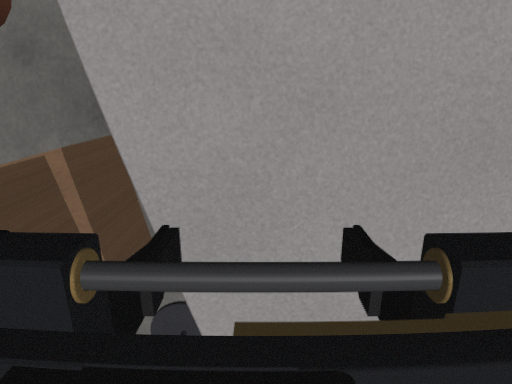

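The side view shows the ajar lid, with clasps at about (277,155) and (292,199). In the top view the narrow clasp is at (249,227), the wide clasp at (319,203) and the case's front edge runs roughly (216,248)–(344,209). I'll zoom in for corners.

```bash
python3 - <<'E'
import cv2
t=cv2.imread("pics/top0.png");s=cv2.imread("pics/side0.png")
c=t[95:255,175:375];c=cv2.convertScaleAbs(c,alpha=2.2,beta=15);cv2.imwrite("pics/topz.png",cv2.resize(c,None,fx=4,fy=3.75,interpolation=cv2.INTER_CUBIC))
c=s[125:265,165:335];c=cv2.convertScaleAbs(c,alpha=2.2,beta=15);cv2.imwrite("pics/sidez.png",cv2.resize(c,None,fx=4,fy=4,interpolation=cv2.INTER_CUBIC))
E
```

```text
(no output)
```

View pics/topz.png

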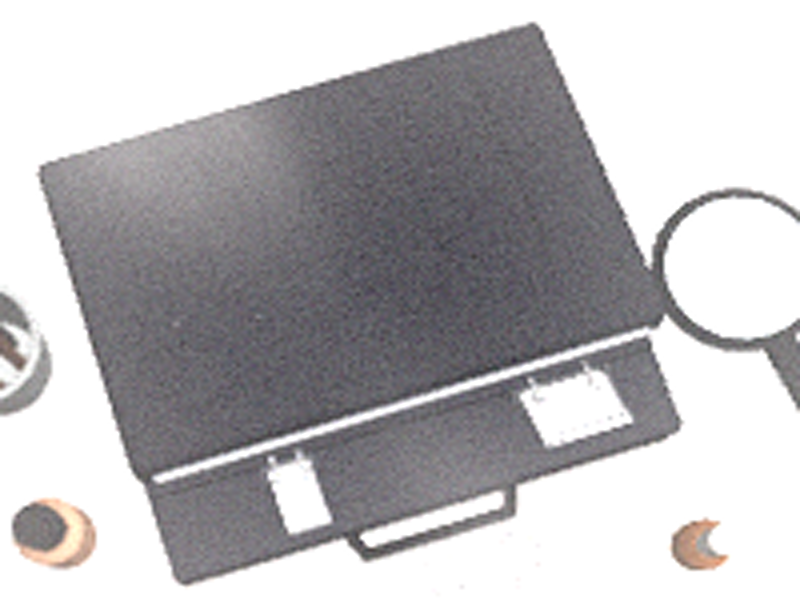

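View pics/sidez.png

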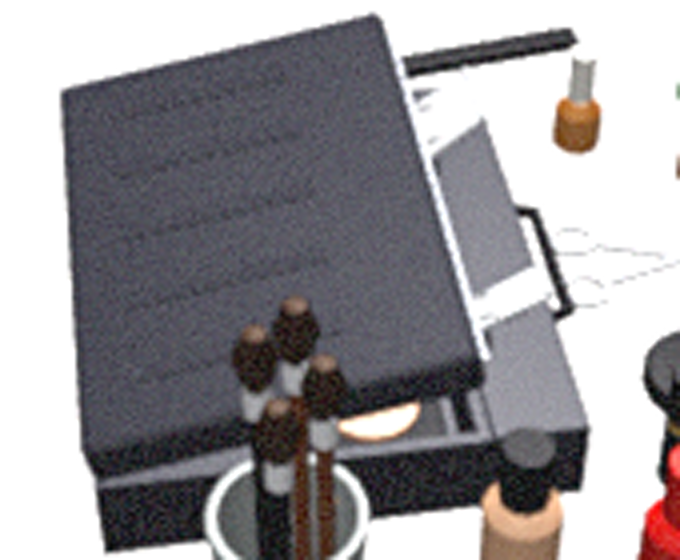

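```bash
cat > h.py <<'E'
import numpy as np,cv2,pickle
from scipy.spatial.transform import Rotation as Ro
from workcell import *
def cam(n):
    d=get_image(n);return d
def ray(d,uv):
    K=np.array([[d["fx"],0,d["cx"]],[0,d["fy"],d["cy"]],[0,0,1]])
    p=cv2.undistortPoints(np.array([[uv]],float),K,d["D"])[0,0]
    R=cv2.Rodrigues(d["rvec"])[0];return -R.T@d["tvec"],R.T@np.array([p[0],p[1],1])
def onz(d,uv,z):
    o,r=ray(d,uv);return o+r*(z-o[2])/r[2]
def proj(d,P):
    K=np.array([[d["fx"],0,d["cx"]],[0,d["fy"],d["cy"]],[0,0,1]])
    return cv2.projectPoints(np.array(P,float).reshape(-1,1,3),d["rvec"],d["tvec"],K,d["D"])[0][:,0]
def tri(a,ua,b,ub):
    o1,r1=ray(a,ua);o2,r2=ray(b,ub)
    s=np.linalg.lstsq(np.c_[r1,-r2],o2-o1,rcond=None)[0]
    p,q=o1+s[0]*r1,o2+s[1]*r2;return (p+q)/2,np.linalg.norm(p-q)
E
python3 - <<'E'
from h import *
np.set_printoptions(precision=4,suppress=True)
T=get_image("top");S=get_image("side")
tz=lambda x,y:(175+(x-1.5)/4,95+(y-1.4)/3.75); sz=lambda x,y:(165+(x-1.5)/4,125+(y-1.5)/4)
L=onz(T,tz(178,583),.05);R=onz(T,tz(681,430),.05);print(L,R,np.linalg.norm(L-R))
print("side left corner",onz(S,sz(587,430),.05))
print("right bottom side? ",onz(S,sz(487,120),.05))
bl=onz(T,tz(40,165),.076);br=onz(T,tz(540,25),.076);print("back top",bl,br,np.linalg.norm(bl-br))
y=(L-R)/np.linalg.norm(L-R);m=(L+R)/2;x=np.array([y[1],-y[0],0]);print("x",x,"y",y)
if x@(((bl+br)/2)-m)<0:x=-x
print("cross z",np.cross(x,y)); c=m+.12*x;c[2]=0;print("centre",c,"yaw",np.arctan2(x[1],x[0]))
for nm,a in (("lidL",((133,470),(480,385))),("lidR",((660,318),(380,18)))):
    P,e=tri(T,tz(*a[0]),S,sz(*a[1]));q=P-c;print(nm,P,e,q@x,q@y)
for nm,pts in (("n",[(290,534),(331,524)]),("w",[(545,448),(633,420)])):
    for p in pts:
        P=onz(T,tz(*p),.078);q=P-c;print(nm,P,q@x,q@y)
for nm,pts in (("nh",[(268,461),(311,455)]),("wh",[(520,390),(608,370)])):
    for p in pts:
        P=onz(T,tz(*p),.061);q=P-c;print(nm,P,q@x,q@y)
E
```

```text
[0.4577 0.0787 0.05  ] [ 0.5474 -0.1819  0.05  ] 0.2756302328024265
side left corner [0.4602 0.0819 0.05  ]
right bottom side?  [ 0.5366 -0.1481  0.05  ]
back top [0.6861 0.1561 0.076 ] [ 0.7736 -0.1051  0.076 ] 0.2754055636761624
x [0.9456 0.3253 0.    ] y [-0.3253  0.9456  0.    ]
cross z [ 0. -0.  1.]
centre [ 0.616  -0.0126  0.    ] yaw 0.33133518890484254
lidL [0.5135 0.0997 0.0909] 0.003853914598943788 -0.06044723951490003 0.13957828289897675
lidR [ 0.601  -0.1609  0.1045] 0.002098994089210646 -0.06242967333118362 -0.135388031122328
n [0.4839 0.0212 0.078 ] -0.11391825389104732 0.07491662993267925
n [0.4897 0.0008 0.078 ] -0.11514374389022898 0.05372208419710275
w [ 0.5326 -0.1068  0.078 ] -0.1095105611998745 -0.06191146259399291
w [ 0.5487 -0.1516  0.078 ] -0.10889936838426195 -0.10958295306240372
nh [0.5248 0.0336 0.061 ] -0.07125819483006346 0.07337688015437885
nh [0.5285 0.0116 0.061 ] -0.07489137768341275 0.05133193107554817
wh [ 0.5667 -0.096   0.061 ] -0.07379727516285307 -0.06279847121968295
wh [ 0.5788 -0.1419  0.061 ] -0.07727276048176879 -0.11012814958208474
```

```bash
cat >> h.py <<'E'
np.set_printoptions(precision=4,suppress=True)
C=np.array([.616,-.0126,0]);a=.329
X=np.array([np.cos(a),np.sin(a),0]);Y=np.array([-np.sin(a),np.cos(a),0])
def W(x,y,z):return C+x*X+y*Y+np.array([0,0,z])
def shift(P,ang=None):
    s=get_state();R=Ro.from_euler("xyz",s["orientation"]).as_matrix()
    d=R.T@(np.array(P)-s["position"])*1000
    # turn needed so tool z is along -case y
    zc=R[:,2];w=np.arctan2(-Y[1],-Y[0])-np.arctan2(zc[1],zc[0]);w=(w+np.pi)%(2*np.pi)-np.pi
    print("t",s["t"],"pos",s["position"],"F",s["force"],"shift",d.round(1),"turn",-np.degrees(w).round(1))
E
python3 - <<'E'
from h import *
T=get_image("top")
P=onz(T,(168,187),.085);q=P-C;print("brush",P,q@X,q@Y)
P=onz(T,(187,237),.1);q=P-C;print("found",P,q@X,q@Y)
print(W(-.055,0,.2));shift(W(-.055,0,.22))
E
```

```text
brush [0.5814 0.1837 0.085 ] 0.03068712495352771 0.1969709242451465
found [0.4802 0.1385 0.1   ] -0.07971886811141053 0.1868837193018526
[ 0.5639 -0.0304  0.2   ]
t 0.3 pos [0.1952 0.5935 0.2222] F [-0.2304 -0.5136 -0.4431] shift [-545.2    2.6  477.5] turn -37.1
```

```bash
python3 -m crank '[[-30,-40,26,-5,0],[-60,-40,52,-10,0],[-90,-40,79,-15,0],[-120,-40,105,-20,0],[-150,-40,131,-25,0],[-180,-40,158,-30,0],[-210,-40,184,-37,0],[-240,-40,210,-37,0],[-270,-40,236,-37,0],[-300,-40,263,-37,0],[-330,-40,289,-37,0],[-360,-40,315,-37,0],[-390,-40,341,-37,0],[-420,-40,368,-37,0],[-450,-40,394,-37,0],[-480,-40,420,-37,0],[-510,-40,447,-37,0],[-545,-40,477,-37,0],[-545,-40,477,-37,0],[-545,-40,477,-37,0]]'
python3 - <<'E'
from h import *
shift(W(-.055,0,.12))
for n in("side","wrist"): cv2.imwrite(f"pics/{n}1.png",cv2.convertScaleAbs(get_image(n)["image"],alpha=1.6))
E
```

```text
t: 1.97
position: [0.5644, -0.0321, 0.2617]
orientation: [-1.57, -0.002, -2.818]
force: [-0.4, -0.0, -0.3]
width: 0.0004
t 1.9667 pos [ 0.5644 -0.0321  0.2617] F [-0.3785 -0.0473 -0.3257] shift [ -0.3 141.7  -1.9] turn -0.3
```

View pics/side1.png

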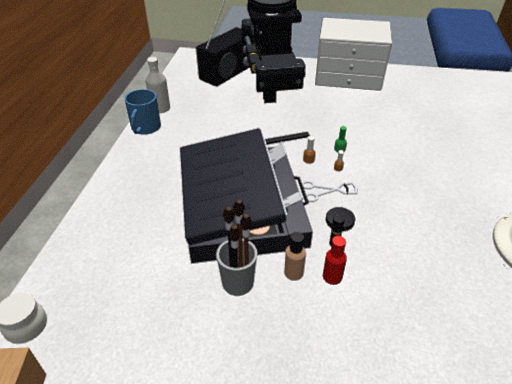

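View pics/wrist1.png

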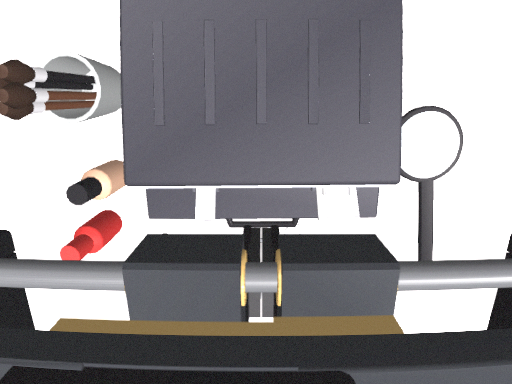

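The wrist view shows the shut fingers at column 262, in line with the lid's middle (lid columns 122–401). I'm checking the tool projection in the side view, where the finger tip is at about (270,100).

```bash
python3 - <<'E'
from h import *
S=get_image("side");print(proj(S,[get_state()["position"],W(-.055,0,.1),W(-.055,0,.0765)]))
E
```

```text
[[269.3961 100.6576]
 [267.4054 169.0807]
 [267.1885 177.6662]]
```

```bash
python3 -m crank '[[0,30,-2,0,0],[0,60,-2,0,0],[0,90,-2,0,0],[0,115,-2,0,0],[0,140,-2,0,0],[0,140,-2,0,0],[0,140,-2,0,0]]'
python3 - <<'E'
from h import *
shift(W(-.055,0,.0765))
for n in("side","wrist"): cv2.imwrite(f"pics/{n}2.png",cv2.convertScaleAbs(get_image(n)["image"],alpha=1.8))
E
```

```text
t: 2.7
position: [0.5619, -0.0263, 0.1223]
orientation: [-1.57, -0.003, -2.81]
force: [-0.7, 1.0, 0.5]
width: 0.0007
t 2.7 pos [ 0.5619 -0.0263  0.1223] F [-0.6612  0.9922  0.5037] shift [-0.8 45.8  4.5] turn 0.1
```

View pics/side2.png

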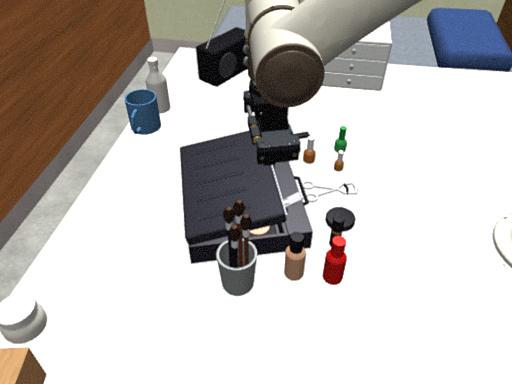

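View pics/wrist2.png

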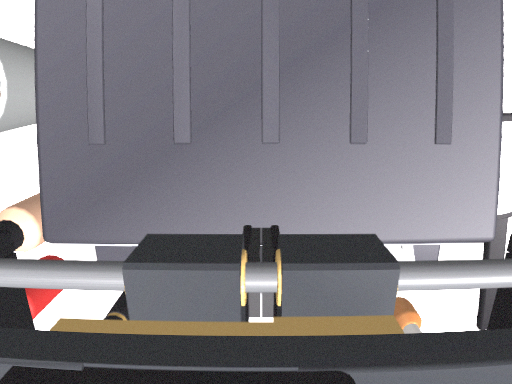

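The fingers are over the lid, whose front edge is at wrist row about 243. I'm checking that edge against the finger position.

```bash
cat >> h.py <<'E'
def wray(uv,z):
    s=get_state();d=get_image("wrist");K=np.array([[d["fx"],0,d["cx"]],[0,d["fy"],d["cy"]],[0,0,1]])
    R=Ro.from_euler("xyz",s["orientation"]).as_matrix();Tc=d["T_tool_cam"]
    p=cv2.undistortPoints(np.array([[uv]],float),K,d["D"])[0,0]
    o=s["position"]+R@Tc[:3,3];r=R@Tc[:3,:3]@np.array([p[0],p[1],1])
    P=o+r*(z-o[2])/r[2];q=P-C;return np.array([q@X,q@Y,z])
E
python3 - <<'E'
from h import *
q=get_state()["position"]-C;print("tcp case",q@X,q@Y)
for z in(.09,.1,.11):print(wray((150,243),z),wray((400,243),z),wray((42,243),z),wray((498,243),z))
E
```

```text
tcp case -0.053805121284106354 0.0037875069726287184
[-0.0699  0.0756  0.09  ] [-0.0701 -0.0901  0.09  ] [-0.0709  0.151   0.09  ] [-0.0717 -0.1604  0.09  ]
[-0.0657  0.0713  0.1   ] [-0.0662 -0.0853  0.1   ] [-0.0668  0.1424  0.1   ] [-0.0676 -0.1513  0.1   ]
[-0.0614  0.0671  0.11  ] [-0.0619 -0.0802  0.11  ] [-0.0622  0.1343  0.11  ] [-0.063  -0.1425  0.11  ]
```

```bash
python3 -m crank '[[0,10,5,0,0],[0,18,5,0,0],[0,24,5,0,0],[0,30,5,0,0],[0,34,5,0,0],[0,38,5,0,0],[0,42,5,0,0],[0,45,5,0,0],[0,45,5,0,0]]'
```

```text
t: 4.15
position: [0.5644, -0.032, 0.0772]
orientation: [-1.571, -0.0, -2.813]
force: [0.2, -0.5, -0.4]
width: 0.0003
```

```bash
python3 -m crank '[[0,2,0,0,0],[0,3,0,0,0],[0,4,0,0,0],[0,4,0,0,0],[0,4,0,0,0]]'
python3 - <<'E'
from h import *
for n in("side","wrist"): cv2.imwrite(f"pics/{n}3.png",cv2.convertScaleAbs(get_image(n)["image"],alpha=1.8))
shift(W(-.055,0,.0765))
E
```

```text
t: 4.57
position: [0.5649, -0.0319, 0.0767]
orientation: [-1.569, 0.001, -2.811]
force: [-7.7, 0.7, 19.5]
width: 0.0003
t 4.6667 pos [ 0.5649 -0.0319  0.0767] F [-7.9632  2.1477 20.133 ] shift [ 0.4  0.2 -1.8] turn 0.1
```

View pics/side3.png

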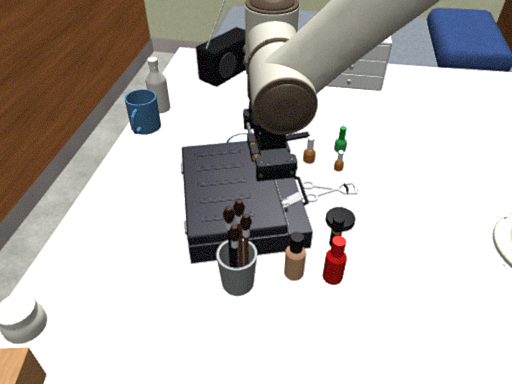

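View pics/wrist3.png

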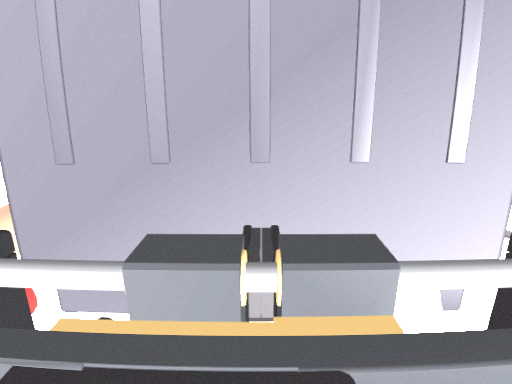

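The tool met the hard stop at z 0.0767 with 20 N, and the side view shows the lid flush on the case. Next I lift and look at the clasps.

```bash
python3 -m crank '[[0,-30,0,0,0],[0,-60,0,0,0],[0,-90,0,0,0],[20,-120,0,0,0],[50,-150,0,0,0],[80,-150,0,0,0],[80,-150,0,0,0],[80,-150,0,0,0],[80,-150,0,0,0]]'
python3 - <<'E'
from h import *
im=get_image("wrist")["image"];cv2.imwrite("pics/wrist4.png",im)
shift(W(-.111,-.087,.13))
E
```

```text
t: 5.42
position: [0.4895, -0.0575, 0.2266]
orientation: [-1.569, 0.003, -2.812]
force: [0.1, -0.6, 0.3]
width: 0.0003
t 5.4667 pos [ 0.4897 -0.0574  0.2262] F [ 0.4821 -0.0911  0.1367] shift [-22.7  96.3  85.3] turn 0.1
```

View pics/wrist4.png

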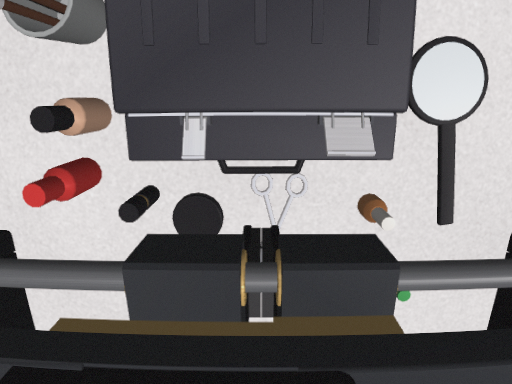

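The lid is shut (front edge at row 113). The wide clasp's free end spans columns 331–375 near row 155, and the narrow clasp's spans 182–206 near row 157.

```bash
python3 - <<'E'
from h import *
for z in(.05,):print("ledge",wray((131,160),z),wray((396,159),z))
print("lid",wray((108,110),.0765),wray((415,110),.0765))
for z in(.072,.08,):print("w",wray((331,155),z),wray((375,155),z),"n",wray((182,158),z),wray((206,158),z))
E
```

```text
ledge [-0.1196  0.1337  0.05  ] [-0.1186 -0.1456  0.05  ]
lid [-0.0674  0.1406  0.0765] [-0.0673 -0.1481  0.0765]
w [-0.1115 -0.0713  0.072 ] [-0.1113 -0.1148  0.072 ] n [-0.1146  0.0739  0.072 ] [-0.1147  0.0503  0.072 ]
w [-0.1105 -0.0697  0.08  ] [-0.1104 -0.1123  0.08  ] n [-0.1135  0.072   0.08  ] [-0.1136  0.049   0.08  ]
```

```bash
python3 - <<'E'
from h import *
shift(W(-.108,-.090,.11))
E
python3 -m crank '[[-13,30,44,0,0],[-26,60,88,0,0],[-26,90,88,0,0],[-26,116,88,0,0],[-26,116,88,0,0],[-26,116,88,0,0],[-26,116,88,0,0]]'
python3 - <<'E'
from h import *
shift(W(-.108,-.090,.061))
for n in("side","wrist"): cv2.imwrite(f"pics/{n}5.png",cv2.convertScaleAbs(get_image(n)["image"],alpha=1.5))
E
```

```text
t 6.0667 pos [ 0.489  -0.0577  0.2266] F [0.0835 0.0511 0.2415] shift [-26.5 116.7  88.2] turn 0.1
t: 6.65
position: [0.5435, -0.1325, 0.1126]
orientation: [-1.568, 0.004, -2.81]
force: [0.5, -0.3, 1.5]
width: 0.0004
t 6.65 pos [ 0.5435 -0.1325  0.1126] F [ 0.4671 -0.2599  1.5369] shift [ 0.9 51.6 -0.2] turn 0.1
```

View pics/side5.png

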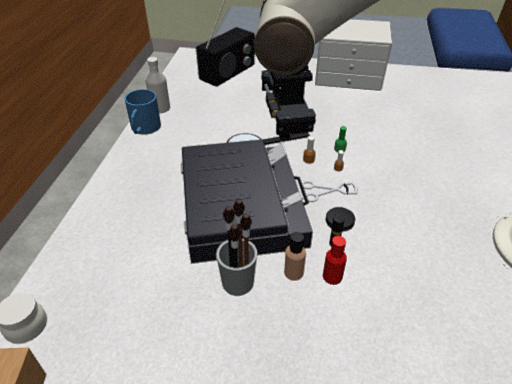

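View pics/wrist5.png

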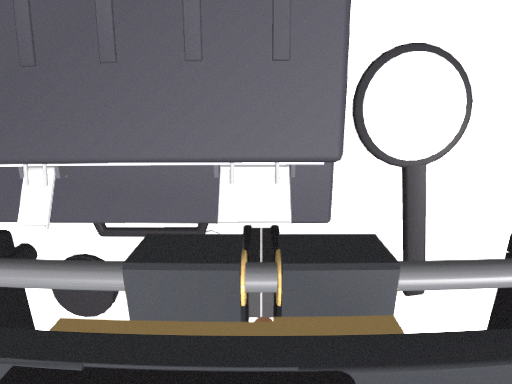

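The finger (column 261) is over the wide clasp (columns 219–291). I'm checking the clearance to the nail polish, then pressing.

```bash
python3 - <<'E'
from h import *
T=get_image("top")
for uv in((345,241),(350,240),(356,240)):
    for z in (.02,.068):
        q=onz(T,uv,z)-C;print(uv,z,q@X,q@Y)
E
```

```text
(345, 241) 0.02 -0.1825569793467756 -0.12266498324120084
(345, 241) 0.068 -0.18205706234122954 -0.11234161131668398
(350, 240) 0.02 -0.18387425967438759 -0.13365875173280473
(350, 240) 0.068 -0.1833073830120408 -0.12277654737929423
(356, 240) 0.02 -0.18788533100159774 -0.14601535687915743
(356, 240) 0.068 -0.18711456458712786 -0.13450504473227978
```

Clear: it's about 75 mm in front. Pressing.

```bash
python3 -m crank '[[0,10,0,0,0],[0,18,0,0,0],[0,25,0,0,0],[0,30,0,0,0],[0,35,0,0,0],[0,40,0,0,0],[0,44,0,0,0],[0,48,0,0,0],[0,51,0,0,0],[0,52,0,0,0],[0,52,0,0,0]]'
```

```text
t: 7.72
position: [0.5441, -0.1321, 0.0614]
orientation: [-1.568, 0.006, -2.81]
force: [-1.7, -0.8, 2.5]
width: 0.0
```

```bash
python3 -m crank '[[0,2,0,0,0],[0,3,0,0,0],[0,4,0,0,0],[0,4,0,0,0],[0,4,0,0,0]]'
python3 -m crank '[[0,-30,0,0,0],[0,-60,0,0,0],[20,-90,-30,0,0],[20,-120,-60,0,0],[20,-150,-88,0,0],[20,-150,-88,0,0],[20,-150,-88,0,0],[20,-150,-88,0,0]]'
python3 - <<'E'
from h import *
cv2.imwrite("pics/wrist6.png",cv2.convertScaleAbs(get_image("wrist")["image"],alpha=1.2))
cv2.imwrite("pics/side6.png",cv2.resize(cv2.convertScaleAbs(get_image("side")["image"][125:265,165:365],alpha=1.4),None,fx=4,fy=4))
shift(W(-.108,.061,.11))
E
```

```text
t: 8.13
position: [0.5443, -0.1323, 0.061]
orientation: [-1.566, 0.006, -2.809]
force: [-8.5, 3.0, 23.0]
width: 0.0006
t: 8.8
position: [0.4956, -0.0548, 0.2102]
orientation: [-1.567, 0.008, -2.808]
force: [0.3, -0.5, -0.6]
width: 0.0005
t 8.9 pos [ 0.495  -0.0557  0.2088] F [ 0.498  -0.2045 -0.6835] shift [-20.2  98.7 -63. ] turn 0.2
```

View pics/wrist6.png

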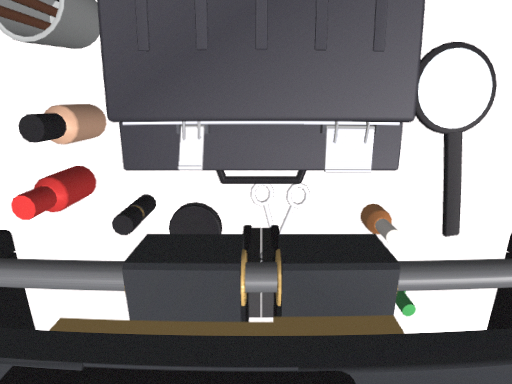

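View pics/side6.png

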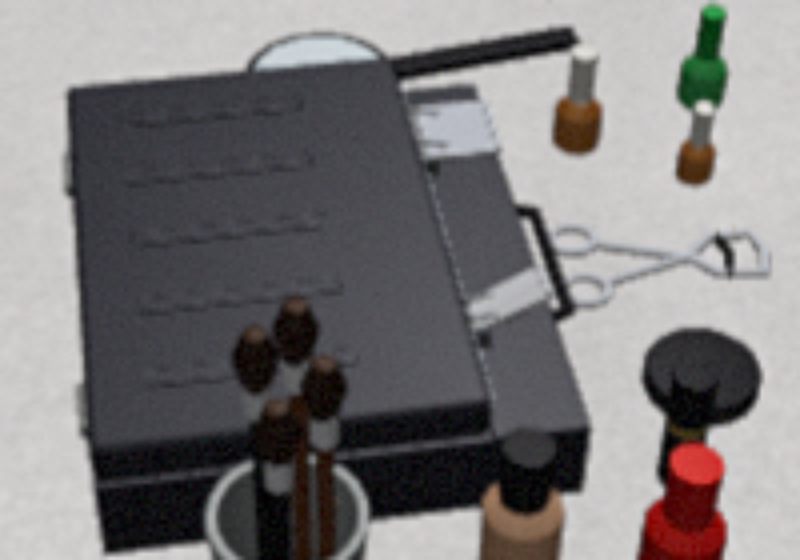

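The side view shows the lid shut, the wide clasp flat at (455,130) in the crop, and the narrow clasp still raised at (510,300). Next is the narrow one.

```bash
python3 -m crank '[[-10,20,-32,0,0],[-20,50,-63,0,0],[-20,80,-63,0,0],[-20,99,-63,0,0],[-20,99,-63,0,0],[-20,99,-63,0,0]]'
python3 - <<'E'
from h import *
cv2.imwrite("pics/wrist7.png",cv2.convertScaleAbs(get_image("wrist")["image"],alpha=1.2))
shift(W(-.108,.061,.061))
E
```

```text
t: 9.4
position: [0.4933, 0.0093, 0.1079]
orientation: [-1.567, -0.001, -2.81]
force: [0.8, -0.3, -0.0]
width: 0.0003
t 9.45 pos [0.4944 0.0095 0.1094] F [-0.4552 -0.2381 -0.1937] shift [ 0.2 48.4 -1. ] turn 0.1
```

View pics/wrist7.png

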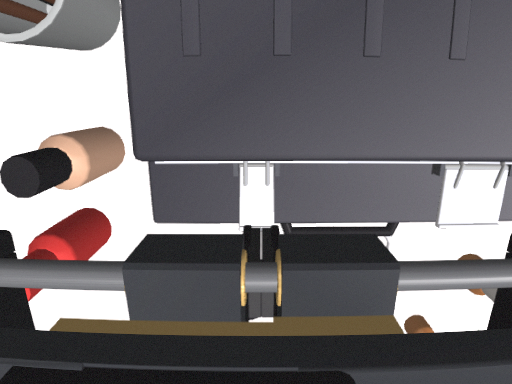

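The finger (column 261) is centred on the narrow clasp (columns 239–273).

```bash
python3 -m crank '[[0,10,-1,0,0],[0,18,-1,0,0],[0,25,-1,0,0],[0,30,-1,0,0],[0,35,-1,0,0],[0,40,-1,0,0],[0,44,-1,0,0],[0,48,-1,0,0],[0,51,-1,0,0],[0,52,-1,0,0],[0,52,-1,0,0],[0,52,-1,0,0],[0,52,-1,0,0]]'
python3 -m crank '[[0,1,0,0,0],[0,2,0,0,0],[0,2,0,0,0],[0,2,0,0,0]]'
```

```text
t: 10.53
position: [0.4944, 0.0102, 0.0609]
orientation: [-1.565, 0.003, -2.808]
force: [-10.2, -0.1, 28.1]
width: 0.0004
t: 10.87
position: [0.4956, 0.0106, 0.0611]
orientation: [-1.565, 0.006, -2.807]
force: [-6.2, 0.6, 18.2]
width: 0.0005
```

```bash
python3 -m crank '[[0,-30,0,0,0],[0,-60,0,0,0],[20,-90,0,0,0],[40,-120,0,0,0],[40,-150,0,0,0],[40,-150,0,0,0],[40,-150,0,0,0],[40,-150,0,0,0],[40,-150,0,0,0]]'
python3 - <<'E'
from h import *
cv2.imwrite("pics/wrist8.png",cv2.convertScaleAbs(get_image("wrist")["image"],alpha=1.2))
cv2.imwrite("pics/side8.png",cv2.resize(cv2.convertScaleAbs(get_image("side")["image"][125:265,165:365],alpha=1.4),None,fx=4,fy=4))
shift(W(-.108,.061,.11))
E
```

```text
t: 11.62
position: [0.4563, -0.0019, 0.2094]
orientation: [-1.565, 0.004, -2.807]
force: [-0.4, 0.5, -1.1]
width: 0.0003
t 11.7167 pos [ 0.4563 -0.002   0.2094] F [ 0.0135 -0.3319  0.2159] shift [-39.3  99.5   0.3] turn 0.3
```

View pics/wrist8.png

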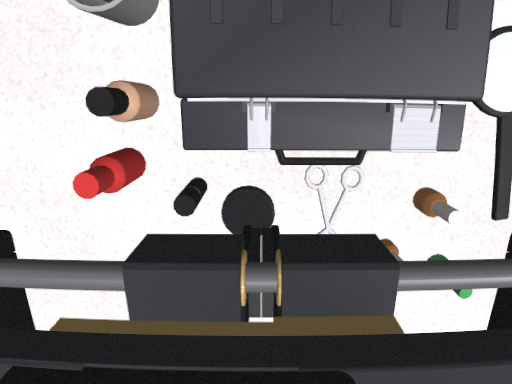

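View pics/side8.png

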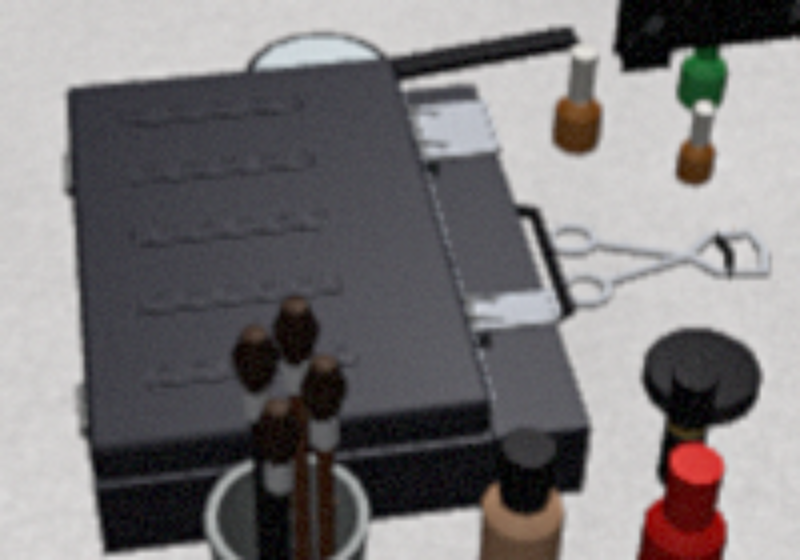

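The side view shows both clasps flat (crop (455,130) and (515,308)), the lid shut, the cosmetics in place and the arm clear. Handing in.

```bash
python3 -c "
from workcell import *
print(sign_off())"
```

```text
the job is handed in; nothing more can be done
None
```

I pressed the lid shut, then the wide clasp flat, then the narrow clasp flat, each with the shut fingertips, and handed the job in about 11.7 s into the run. No verdict came back, so what follows rests on my own checks.

- **Hard stops:** each press met its stop at the stated height. The lid stopped at z 76.7 mm with about 20 N, the wide clasp at 61.0 mm with about 23 N, and the narrow clasp at 61.1 mm with about 18 N (28 N just before).
- **Last pictures:** the side and wrist views show the lid shut, both clasps flat and the gripper clear of everything. The cosmetics looked unmoved by eye; I did not measure their positions again.
- **Disagreement:** the top and wrist cameras differed by about 4–5 mm along the case's width. I aimed between the two readings for the wide clasp, and the wrist view showed the fingers over each clasp before it was pressed.

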